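# Start the lock screw of the slide-rail carriage

### The job

The carriage's lock screw stands loose on top of its threaded boss and has not caught yet. So as not to cross the thread, first turn it by its bar head backward (counter-clockwise seen from above) just until it drops into the thread start, then turn it forward (clockwise) one full turn from there. Finish with the gripper still closed on the bar head, holding the screw started, and leave the carriage at its setting on the rail and the other things on the counter where they are.

Things in the scene. Friction and masses are not known exactly. Their poses are not given: they have to be found in the camera images.
- screw_head (a point): Centre of the red bar head of the lock screw: 60 mm long (this point's x axis), 14 mm thick (y) and 24 mm tall (z, up). A white dot on top, 23 mm from the centre, marks the +x end. The vertical axis of the screw runs through this point, 124 mm above the counter at the start. The bar passes freely between fully open fingers.
- screw_turn (a joint): Turn of the lock screw about its vertical axis, rad, not wrapped, arbitrary zero. Grows when turned backward (counter-clockwise from above), falls when turned forward (clockwise). The drop comes within 1.8 rad of backward turning. Once caught, the right-hand thread takes the screw 6 mm down per forward turn.
- screw_lift (a joint): Height of the lock screw in its boss, m: 0 when it stands on the boss's flat face, not caught (as at the start); about -0.004 when it has dropped off the end of the top thread into the thread start; lower as it is threaded in. The screw is captive: it can be lifted by at most 5 mm.
- boss_top (a point): Centre of the flat top face of the steel threaded boss, 44 mm in diameter, 80 mm above the counter, on the carriage; the screw stands in it. y axis along the rail. Where the thread starts in it cannot be seen.
- carriage: Grey carriage on the steel rail; origin at counter height below the screw's axis, x across the rail, y along it. 86 mm wide, 100 mm long, 62 mm high; a black fork (light gate) 81 mm high stands 53 mm from the screw's axis on its +x side. Only friction, about 10 N, keeps it in place along the rail.
- shell_mid (a point): Black four-sided metronome shell, 194 mm high, 110 mm square at the foot; point half-way up. To be left alone.
- dome_mid (a point): Glass timing dome on a black base, 100 mm in diameter, 130 mm high; point half-way up. To be left alone.
- weight_mid (a point): Anodized blue metronome weight, 34 mm in diameter, 36 mm high; point half-way up. To be left alone.
- gears_mid (a point): Brass gear-train block, 50 x 84 mm, 52 mm high; point half-way up. To be left alone.
- lock_screw: The whole lock screw, about 0.16 kg; origin on its axis 44 mm below the head's centre, at the foot of its thread. Below the bar: a 28 mm collar 6 mm high, then a 20 mm steel shank (27 mm over the thread) entering the boss. It sinks by its own weight, turns easily (under 0.1 N m) and stays where it is left; gripped firmly it cannot drop: it falls when held loosely or let go.

How it is judged:
On the way, in this order (a step that is already met when the one before it is completed fails the run):
1. the screw has been turned backward past the thread start and has dropped into it (value of joint screw_turn above -0.15 rad and value of joint screw_lift below -0.0022 m), for 0.05 s.
2. the screw has been turned forward one turn and drawn in by the thread (value of joint screw_turn below -5.33 rad and value of joint screw_lift below -0.0078 m), for 0.1 s.
At the end, for the whole second after the job is handed in: The screw stands 0.85 to 1.11 turn forward of the thread start, drawn 7.8 to 12.2 mm below where it stood; the gripper is closed on its bar head and holds it (more than 4 N, grasp point within 25 mm of the head's centre); the carriage is within 8 mm of its setting (all of step 2 and value of joint screw_turn above -6.98 rad and value of joint screw_lift above -0.0122 m and contact force between the fingers and lock_screw above 4 N and distance between the grasp point and screw_head below 0.025 m and distance of carriage from where it was at the start of the episode below 0.008 m); the arm keeps its last pose, push and grip.
It fails at once if the screw is threaded forward without having dropped into the thread start first (value of joint screw_turn below -2.9 rad and value of joint screw_lift above -0.002 m).
It fails at once if the screw is wound backward far past the drop (over 1.3 rad beyond the thread start) (value of joint screw_turn above 1.3 rad).
It fails at once if the screw is run in well beyond one turn (value of joint screw_turn below -7.5 rad).
It fails at once if the carriage is shifted off its setting (distance of carriage from where it was at the start of the episode above 0.008 m).
It fails at once if the glass dome, shell, weight or gear block is pushed away (distance of any of shell_mid, dome_mid, weight_mid, gears_mid from where it was at the start of the episode above 0.015 m).
It also fails if it takes over 72 s, if anything falls off the work surface, if the arm or the gripper's body presses on something with over 40 N, if the wrist force passes 120 N, or if a joint passes its speed limit or range.

### The arm

A 7-joint arm with a two-finger parallel gripper is mounted at the origin on the work surface. World frame = base frame: x ahead of the robot, y to its left, z up, the work surface at z = 0. Lengths are in m, angles in rad, forces in N, time in s.
With the tool pointing down it reaches from about 0.4 to 0.875 m from the base axis. Payload 19.3 kg.
Tool frame: the origin (TCP) lies midway between the tips of the shut fingers; the grasp point (between the pads) lies 19 mm behind it; z points along the fingers, y is the line along which they close (so a half turn about z gives the same grasp; the last joint's range is limited). The gripper opens to 85 mm and grips with 20 to 120 N. Pads are 22 mm wide; open, the fingers measure 114 mm over their backs; the gripper's body (76 mm by 85 mm) begins 54 mm behind the grasp point. The pads swing forward as they close: fully open they stand 13 mm farther back than shut.
Start: joints at [-1.235, 0.521, -0.036, 1.599, 0.021, 1.021, -0.113], TCP at [0.247, 0.574, 0.231] pointing down, gripper open.
Joint ranges: [-2.91, 2.91], [-0.3, 2.13], [-1.5, 1.42], [0.17, 2.43], [-1.26, 4.41], [0.16, 1.93], [-2.52, 2.52]. Speed limits (rad/s): [1.89, 1.89, 2.39, 2.39, 3.01, 3.01, 3.01].

### API

Orientations are given as [roll, pitch, yaw] about the fixed x, y, z axes, in that order (R = Rz(yaw) Ry(pitch) Rx(roll)).
In Python, from workcell import * gives the robot as it stands.
- The arm moves only by the shell command python3 -m creep 'ROWS' [FORCE]. ROWS is JSON, a list that holds one entry, the list of rows, each a list of 7 numbers: the closure, from -1 (fully open) to 1 (shut), then the shift along the tool's x, y, z in m, then the turn, a rotation vector about the tool's x, y, z in degrees. A call has 1 to 10 rows; each row shifts and turns the commanded pose from where the row before left it, along the tool's axes as they then stand; what a row does not reach is not made up. A row lasts 1/10 s, in which the tool goes at most 50 mm and 8.59 degrees, less where a joint would pass 70% of its speed; a pose out of reach is approached as far as the arm can. A call is refused whole if a number of a shift passes 0.05 or a number of a turn 8.59, either way. A call with a gripper value outside its range is refused whole. The fingers move at their own pace and stop on an object; FORCE is the grip in N (left out, the last holds). Time passes only in rows, so rows that do not move let the fingers close. It gives the time, the measured TCP pose, the force, the opening and the grip force at its end, in the units of the state.
- observe(): the state, without advancing time (a new reading comes with each control period).
- grab_frame(name): name is "side" or "top"; returns a dict with "image" (480x640x3 uint8, red, green, blue), "range_z" (480x640 float32, m along the optical axis (not along the pixel's ray), 0 where there is no reading), "fx", "fy", "cx", "cy" (pixels), "k1" (the pictures are not rectified: a ray, as slopes to the right and down, at radius r is drawn at 1 + k1 r^2 times it, then the intrinsics apply), "R" (3x3) and "t" (3): a world point X has camera coordinates R X + t. Camera axes: x right, y down, z forward; pixel columns grow to the right and rows downward; lengths in m; the calibration is good to about 2 mm. A picture is of the moment at which its call begins.
- job_done(): hands the job in; it is judged then, once.
Trained networks look in a picture, given as the dict that the camera call returned (one of the last four; its "shot" number tells which), for a name from the list of things; names that differ only in an ending like _2 or _b are one class to them, and where a whole thing is asked for, a point or a joint stands for the part that bears it (a point fixed in the world has none). Each returns a list of dicts, best first, with "confidence" (0 to 1); they miss things now and then, are a little off and sometimes report something else, mostly with a low value. They report only what shows in the picture. A call takes as long as a camera call.
- find_in(picture, thing): "extent" ([centre column, centre row, width, height] in pixels, round what is visible of it).
- outline_of(picture, thing): "region" (480x640 bool, what is visible of it) and "extent" ([centre column, centre row, width, height] in pixels, round what is visible of it).
- tip_of(picture, thing): "position" ([column, row] in pixels: a listed point, or the origin of a listed thing).
The state is a dict: "clock": time; "qpos": joint angles; "qd": joint speeds; "joint_efforts": joint torques, N m; "position": TCP position; "tool_rot": TCP orientation; "force": force on the tool from outside, world axes, zero at the start; "moment": the same for the moment, N m; "grip_width": finger opening in m; "finger_force": force on a finger pad.
Only numpy, scipy, OpenCV 4.12 (cv2) and the standard library are available. Lean on these libraries where they do the work, as an engineer would, in place of code of your own. Each camera call takes 0.05 s, during which the arm holds its last target. There are 200 camera calls.

## Working session

There is one attempt and no reset: what is moved stays moved. The work goes in short steps, Python scripts to look and compute and a shell command to move; the robot and the scene stay as the last step left them, time stands still between calls to the robot, and variables do not carry over. Pictures are saved under pics/ and viewed, at most 10 in all, crops included, and the job is handed in when it is done.

```bash
mkdir -p pics; cat > h.py <<'E'
from workcell import *
import numpy as np, cv2
def ray(f,u,v):
    x=(u-f["cx"])/f["fx"]; y=(v-f["cy"])/f["fy"]; a,b=x,y
    for _ in range(20):
        s=1+f["k1"]*(a*a+b*b); a,b=x/s,y/s
    return np.array([a,b,1.0])
def at_z(f,u,v,z):
    R=np.array(f["R"]);t=np.array(f["t"]); c=-R.T@t; d=R.T@ray(f,u,v)
    return c+d*(z-c[2])/d[2]
def at_depth(f,u,v,dz):
    R=np.array(f["R"]);t=np.array(f["t"]); return R.T@(ray(f,u,v)*dz-t)
def save(f,n): cv2.imwrite("pics/"+n,f["image"][:,:,::-1])
E
python3 - <<'E'
from h import *
s=observe(); print({k:np.round(v,3) for k,v in s.items()})
for n in("top","side"):
    f=grab_frame(n); save(f,n+"1.png"); print(n,"cam",-np.array(f["R"]).T@f["t"])
    for th,z in(("screw_head",.124),("boss_top",.08),("shell_mid",.097),("dome_mid",.065),("weight_mid",.018),("gears_mid",.026)):
        r=tip_of(f,th)
        for q in r[:2]: print(th,round(q["confidence"],2),np.round(q["position"]),np.round(at_z(f,*q["position"],z),4))
    r=outline_of(f,"screw_head")
    for q in r[:1]:
        m=q["region"]; v,u=np.nonzero(m); print("outl",q["confidence"],q["extent"])
        P=np.array([at_depth(f,a,b,f["range_z"][b,a]) for a,b in zip(u,v) if f["range_z"][b,a]>0])
        T=P[P[:,2]>.130]; print(len(P),len(T),P[:,2].max())
        if len(T)>5:
            c,(w,h),a=cv2.minAreaRect((T[:,:2]*1000).astype(np.float32)); print(c,w,h,a)
E
```

```text
{'clock': np.float64(0.0), 'qpos': array([-1.235,  0.522, -0.036,  1.6  ,  0.021,  1.021, -0.113]), 'qd': array([-0.001, -0.   , -0.001, -0.   ,  0.   ,  0.001,  0.   ]), 'joint_efforts': array([-1.0000e-03, -9.2712e+01,  1.9790e+00, -3.6993e+01,  1.8000e-02,
        8.0000e-03, -0.0000e+00]), 'position': array([0.247, 0.574, 0.231]), 'tool_rot': array([-3.14 ,  0.   ,  2.736]), 'force': array([-0.41, -0.52, -0.77]), 'moment': array([-0.017, -0.022,  0.027]), 'finger_force': np.float64(0.0), 'grip_width': np.float64(0.085)}
top cam [ 0.35014237 -0.00981701  1.57908892]
screw_head 0.62 [317. 275.] [0.5256 0.0165 0.124 ]
boss_top 0.58 [320. 280.] [0.5189 0.0092 0.08  ]
shell_mid 0.6 [483. 215.] [ 0.673  -0.4166  0.097 ]
dome_mid 0.96 [177. 244.] [0.6223 0.384  0.065 ]
weight_mid 0.49 [364. 190.] [ 0.7684 -0.1147  0.018 ]
gears_mid 0.79 [268. 195.] [0.76   0.1469 0.026 ]
outl 0.56 [360.6, 187.9, 10.0, 12.9]
133 0 0.04340180658379396
side cam [ 0.21371854 -0.42009711  0.85961113]
screw_head 0.81 [280. 269.] [0.5292 0.0125 0.124 ]
boss_top 0.63 [284. 280.] [0.5361 0.0125 0.08  ]
shell_mid 0.76 [504. 380.] [ 0.6653 -0.4111  0.097 ]
dome_mid 0.8 [210. 170.] [0.6248 0.3903 0.065 ]
weight_mid 0.72 [402. 264.] [ 0.7792 -0.1001  0.018 ]
gears_mid 0.95 [322. 210.] [0.7575 0.1338 0.026 ]
outl 0.59 [280.5, 272.0, 17.4, 31.7]
412 199 0.13863992348908818
(527.193359375, 8.324970245361328) 56.42121124267578 14.810050010681152 22.877887725830078
```

```bash
python3 - <<'E'
import cv2
a=cv2.imread("pics/side1.png")[200:340,210:350]; b=cv2.imread("pics/top1.png")[215:335,255:375]
cv2.imwrite("pics/c1.png",cv2.hconcat([cv2.resize(a,(400,400)),cv2.resize(b,(400,400))]))
E
```

```text
(no output)
```

View pics/c1.png

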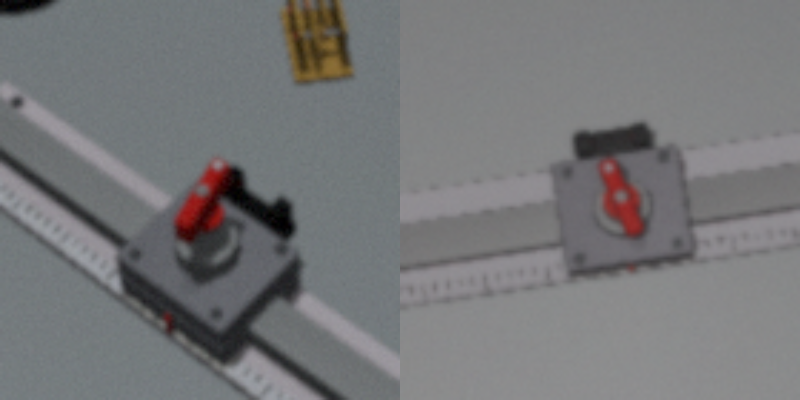

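View pics/side1.png

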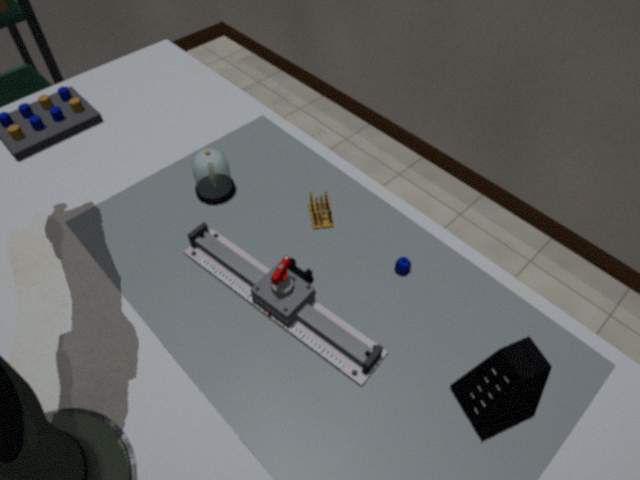

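The red bar shows with its white dot at the far, slightly left end: top picture about (317,265), side picture about (287,258). That matches a bar yaw of about 23°. I'll refine the centre from the red pixels and start the approach.

```bash
cat >> h.py <<'E'
def redbar(f,z,near=(.527,.008),rad=.06):
    im=f["image"].astype(int); m=(im[:,:,0]>90)&(im[:,:,0]>2*im[:,:,1])&(im[:,:,0]>2*im[:,:,2])
    v,u=np.nonzero(m); P=np.array([at_z(f,a,b,z) for a,b in zip(u,v)])[:,:2]
    k=np.hypot(*(P-near).T)<rad; P,u,v=P[k],u[k],v[k]
    c,(w,h),a=cv2.minAreaRect((P*1000).astype(np.float32))
    return np.round(c,1),round(w,1),round(h,1),round(a,1),len(P),np.round(P.mean(0),4),np.column_stack([u,v])
E
python3 - <<'E'
from h import *
for n in("top","side"):
    f=grab_frame(n); r=redbar(f,.130); print(n,r[:-1])
    P=np.array([at_depth(f,a,b,f["range_z"][b,a]) for a,b in r[-1] if f["range_z"][b,a]>0])
    T=P[(P[:,2]>.126)&(P[:,2]<.15)]; print(len(T),"medtop",np.median(T,0),np.percentile(T[:,2],[10,90]),T.mean(0), cv2.minAreaRect((T[:,:2]*1000).astype(np.float32)))
    q=find_in(f,"carriage"); print([(x["confidence"],x["extent"]) for x in q[:1]])
E
python3 -m creep '[[[-1,-0.03,-0.0256,0,0,0,0],[-1,-0.03,-0.0256,0,0,0,0],[-1,-0.03,-0.0256,0,0,0,0],[-1,-0.03,-0.0256,0,0,0,0],[-1,-0.03,-0.0256,0,0,0,0],[-1,-0.03,-0.0256,0,0,0,0],[-1,-0.03,-0.0256,0,0,0,0],[-1,-0.03,-0.0256,0,0,0,0]]]' 20
```

```text
top (array([527.1,   5.9]), 56.3, 23.2, 5.6, 122, array([0.5241, 0.0056]))
95 medtop [0.52131144 0.00440722 0.13412317] [0.13116585 0.13905908] [0.52376945 0.00509877 0.13470569] ((526.0299682617188, 6.119422912597656), (55.73908996582031, 13.492810249328613), 23.08711814880371)
[(0.65, [321.1, 275.2, 40.8, 49.9])]
side (array([528. ,   9.5]), 50.5, 29.8, 43.6, 150, array([0.5252, 0.0053]))
123 medtop [0.5204101  0.0050949  0.13506892] [0.13303878 0.1367701 ] [0.52345563 0.00560401 0.13494963] ((528.0037231445312, 8.798863410949707), (55.905460357666016, 12.859185218811035), 21.399822235107422)
[(0.58, [284.8, 292.9, 62.5, 73.1])]
clock: 1.8
position: [0.3869, 0.2899, 0.2315]
tool_rot: [3.141, 0.0, 2.736]
force: [0.1, 1.0, 0.6]
grip_width: 0.0856
finger_force: 0.0
```

```bash
python3 -m creep '[[[-1,-0.03,-0.0256,0,0,0,0],[-1,-0.03,-0.0256,0,0,0,0],[-1,-0.03,-0.0256,0,0,0,0],[-1,-0.03,-0.0256,0,0,0,0],[-1,-0.03,-0.0256,0,0,0,0],[-1,-0.03,-0.0256,0,0,0,0],[-1,-0.03,-0.0256,0,0,0,0],[-1,-0.03,-0.0256,0,0,0,0],[-1,0,0,0,0,0,6.7],[-1,0,0,0,0,0,6.7]]]'
python3 -m creep '[[[-1,0,0,0,0,0,6.7],[-1,0,0,0,0,0,6.7],[-1,0,0,0,0,0,6.7],[-1,0,0,0,0,0,6.7],[-1,0,0,0,0,0,6.7],[-1,0,0,0,0,0,6.7],[-1,0,0,0,0,0,6.7],[-1,0,0,0,0,0,6.7],[-1,0,0,0,0,0,6.7],[-1,0,0,0,0,0,6.7]]]'
python3 -m creep '[[[-1,0,0,0,0,0,6.7],[-1,0,0,0,0,0,6.7],[-1,0,0,0,0,0,6.7],[-1,0,0,0,0,0,6.7],[-1,0,0,0,0,0,6.7],[-1,0,0,0,0,0,6.7],[-1,0,0,0,0,0,6.7],[-1,0,0,0,0,0,6.7],[-1,0,0,0,0,0,0]]]'
python3 -c "
from h import *
s=observe(); print(s['qpos'],s['position'],s['tool_rot'],s['force'])"
```

```text
clock: 2.8
position: [0.5263, 0.007, 0.2312]
tool_rot: [-3.141, 0.0, 2.495]
force: [-0.2, 0.7, -0.7]
grip_width: 0.0853
finger_force: 0.0
clock: 3.8
position: [0.5261, 0.0084, 0.2314]
tool_rot: [3.141, -0.0, 1.328]
force: [-0.6, -0.5, -0.7]
grip_width: 0.0851
finger_force: 0.0
clock: 4.7
position: [0.5261, 0.0086, 0.2313]
tool_rot: [3.141, 0.0, 0.395]
force: [0.2, 0.1, 0.0]
grip_width: 0.0855
finger_force: 0.0
[-0.66778114  0.45784787  0.7401813   1.88597524 -0.3772069   0.94175308
 -0.92801902] [0.52607149 0.00858624 0.23125437] [3.14133646e+00 1.53074564e-04 3.95110756e-01] [0.18711091 0.10234494 0.04326914]
```

```bash
python3 -m creep '[[[-1,0,0.0014,0.023,0,0,0],[-1,0,0,0.023,0,0,0],[-1,0,0,0.023,0,0,0],[-1,0,0,0.023,0,0,0],[-1,0,0,0.021,0,0,0],[-1,0,0,0.002,0,0,0],[0,0,0,0,0,0,0],[0.4,0,0,0,0,0,0],[0.4,0,0,0,0,0,0],[0.4,0,0,0,0,0,0]]]'
python3 -m creep '[[[0.5,0,0,0,0,0,0],[0.5,0,0,0,0,0,0],[0.5,0,0,0,0,0,0],[0.5,0,0,0,0,0,0]]]'
python3 - <<'E'
from h import *
f=grab_frame("side"); save(f,"s2.png"); g=grab_frame("top"); a=cv2.resize(f["image"][215:335,220:340],(400,400)); b=cv2.resize(g["image"][215:335,255:375],(400,400))
cv2.imwrite("pics/c2.png",cv2.hconcat([a,b])[:,:,::-1])
E
```

```text
clock: 5.7
position: [0.5269, 0.0073, 0.117]
tool_rot: [3.141, -0.001, 0.398]
force: [-0.7, -0.9, -0.5]
grip_width: 0.0281
finger_force: 0.0
clock: 6.1
position: [0.5265, 0.0071, 0.1163]
tool_rot: [-3.142, 0.0, 0.397]
force: [0.5, -0.6, -0.5]
grip_width: 0.0212
finger_force: 0.0
```

View pics/c2.png

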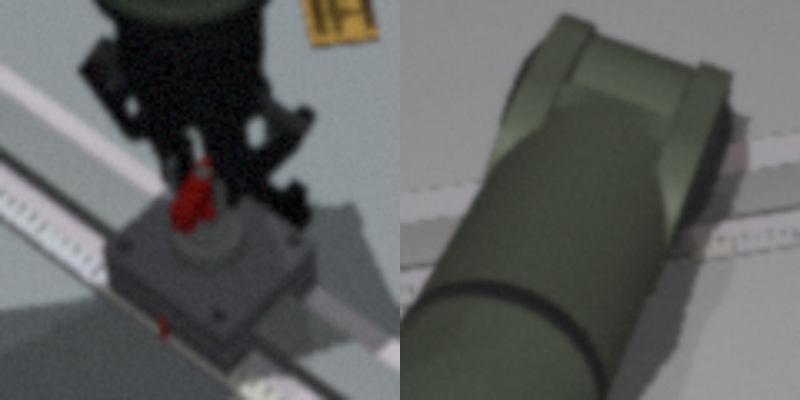

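The red bar end stands between the fingers, at about (195,200) in the left crop, and the gripper is centred on it. Next is loose backward turning while I watch the bar's height.

```bash
cat >> h.py <<'E'
def look(near=(.5265,.0075)):
    for i in range(3):
        f=grab_frame("side"); r=redbar(f,.130,near); uv=r[-1]
        P=np.array([at_depth(f,a,b,f["range_z"][b,a]) for a,b in uv if f["range_z"][b,a]>0]); P=P[(P[:,2]>.09)&(P[:,2]<.15)&(np.hypot(*(P[:,:2]-near).T)<.04)]
        T=P[P[:,2]>np.percentile(P[:,2],60)]
        print(len(P),"z pct 5 25 50 75 90 97",np.round(np.percentile(P[:,2],[5,25,50,75,90,97])*1000,1),"xy",np.round(P[:,:2].mean(0)*1000,1),"uv",uv.mean(0).round(1),"rows",uv[:,1].min(),uv[:,1].max())
    c,(w,h),a=cv2.minAreaRect((T[:,:2]*1000).astype(np.float32)); print("rect",np.round(c,1),round(w,1),round(h,1),round(a,1))
    s=observe(); print("pos",s["position"].round(4),"yaw",np.degrees(s["tool_rot"][2]).round(1),"F",s["force"].round(1),"M",s["moment"].round(2),"q7",round(s["qpos"][6],2))
    q=find_in(f,"carriage"); print("carr",[np.round(x["extent"],1) for x in q[:1]])
    return f
E
python3 -c "from h import *; look()"
python3 -m creep '[[[0.6,0,0,0,0,0,0],[0.6,0,0,0,0,0,0],[0.6,0,0,0,0,0,-4],[0.6,0,0,0,0,0,-4],[0.6,0,0,0,0,0,-4],[0.6,0,0,0,0,0,-4],[0.6,0,0,0,0,0,-4],[0.6,0,0,0,0,0,-4],[0.6,0,0,0,0,0,-4],[0.6,0,0,0,0,0,-4]]]'
python3 -c "from h import *; look()"
```

```text
36 z pct 5 25 50 75 90 97 [133.8 134.5 135.3 136.1 136.6 137.3] xy [512.5   2.3] uv [276.1 273.5] rows 269 278
37 z pct 5 25 50 75 90 97 [133.8 135.  136.1 136.7 137.5 138.4] xy [512.8   2.2] uv [276.2 273.2] rows 269 278
34 z pct 5 25 50 75 90 97 [134.1 135.2 135.9 136.5 137.4 138.1] xy [512.4   1.8] uv [276.2 273.5] rows 269 277
rect [512.8   2. ] 19.5 5.9 29.3
pos [0.5266 0.0071 0.1163] yaw 22.8 F [ 0.4  0.1 -1. ] M [-0.02  0.04 -0.01] q7 -0.8
carr [array([282. , 296.6,  61.2,  64.7])]
clock: 7.4
position: [0.5266, 0.0073, 0.1163]
tool_rot: [-3.141, -0.0, 0.959]
force: [-0.4, 2.7, 0.5]
grip_width: 0.0171
finger_force: 1.0
53 z pct 5 25 50 75 90 97 [133.4 134.7 135.4 135.9 136.6 137.2] xy [524.1   3.4] uv [280.5 269.8] rows 259 279
55 z pct 5 25 50 75 90 97 [133.2 134.8 135.4 136.1 137.6 138.2] xy [525.2   4.9] uv [280.4 269. ] rows 258 279
50 z pct 5 25 50 75 90 97 [133.4 134.3 135.3 136.1 136.8 137.7] xy [525.2   5.1] uv [280.3 268.9] rows 258 279
rect [525.1   5.7] 44.8 5.5 52.4
pos [0.5267 0.0071 0.1164] yaw 54.7 F [-0.3  1.   0.7] M [0.29 0.05 0.03] q7 -0.38
carr [array([281.1, 274.2,  15.5,  35.8])]
```

```bash

python3 -m creep '[[[0.6,0,0,0,0,0,-4],[0.6,0,0,0,0,0,-4],[0.6,0,0,0,0,0,-4],[0.6,0,0,0,0,0,-4],[0.6,0,0,0,0,0,-4],[0.6,0,0,0,0,0,0]]]'
python3 -c "from h import *; look()"
```

```text
clock: 8.2
position: [0.5265, 0.0069, 0.1163]
tool_rot: [-3.142, 0.0, 1.304]
force: [0.0, -0.5, 0.1]
grip_width: 0.017
finger_force: 0.3
37 z pct 5 25 50 75 90 97 [129.9 130.9 131.7 132.6 133.  133.8] xy [523.   -4.8] uv [283.  273.8] rows 262 279
36 z pct 5 25 50 75 90 97 [130.  130.9 131.7 132.5 133.  133.2] xy [523.1  -4.6] uv [282.9 273.7] rows 262 279
39 z pct 5 25 50 75 90 97 [129.9 131.  132.1 132.9 133.3 133.6] xy [522.3  -5.2] uv [282.8 274. ] rows 262 279
rect [525.3   2.1] 39.6 6.8 66.8
pos [0.5265 0.0069 0.1163] yaw 74.6 F [-0.4 -1.1  1.1] M [-0.01  0.15 -0.  ] q7 -0.11
carr [array([283.2, 293.4,  61.7,  68.8])]
```

The bar dropped 3.7 mm, with its yaw at about 68°. I'll turn it slightly further back to be safe, then turn it forward.

```bash

python3 -m creep '[[[0.6,0,0,0,0,0,-4],[0.6,0,0,0,0,0,-4],[0.6,0,0,0,0,0,0]]]'
python3 -c "from h import *; look()"
python3 -m creep '[[[0.6,0,0,0.0005,0,0,5],[0.6,0,0,0.0005,0,0,7],[0.6,0,0,0.0005,0,0,7],[0.6,0,0,0.0005,0,0,7],[0.6,0,0,0.0005,0,0,7],[0.6,0,0,0,0,0,7],[0.6,0,0,0,0,0,7],[0.6,0,0,0,0,0,5],[0.6,0,0,0,0,0,5],[0.6,0,0,0,0,0,0]]]'
python3 -c "from h import *; look()"
```

```text
clock: 8.7
position: [0.5267, 0.007, 0.1163]
tool_rot: [3.141, 0.0, 1.444]
force: [0.6, -0.2, -0.3]
grip_width: 0.017
finger_force: 0.1
32 z pct 5 25 50 75 90 97 [130.2 131.3 132.1 132.7 133.9 134.5] xy [523.6  -7.8] uv [284.2 274.4] rows 270 279
25 z pct 5 25 50 75 90 97 [129.7 131.1 131.8 132.1 132.8 133.7] xy [523.7  -8. ] uv [284.4 274.6] rows 270 279
30 z pct 5 25 50 75 90 97 [130.3 131.2 132.  132.8 133.5 134.3] xy [523.7  -7.8] uv [284.3 274.4] rows 270 278
rect [524.1  -8. ] 20.2 5.0 77.5
pos [0.5267 0.0071 0.1163] yaw 82.6 F [ 0.3 -0.4  1. ] M [-0.1  -0.11 -0.07] q7 -0.0
carr [array([284.8, 292.7,  61.4,  70.6])]
clock: 9.9
position: [0.5262, 0.0077, 0.1136]
tool_rot: [-3.141, 0.001, 0.447]
force: [-2.2, 3.1, 1.8]
grip_width: 0.0168
finger_force: 1.9
32 z pct 5 25 50 75 90 97 [129.9 130.8 131.2 131.9 133.2 133.5] xy [ 5.136e+02 -2.000e-01] uv [277.5 275.2] rows 270 280
33 z pct 5 25 50 75 90 97 [129.6 130.4 131.  132.1 132.4 132.8] xy [ 5.135e+02 -2.000e-01] uv [277.5 275.3] rows 270 280
29 z pct 5 25 50 75 90 97 [129.7 130.3 130.8 132.3 133.  133.6] xy [5.133e+02 1.000e-01] uv [277.3 275.2] rows 270 280
rect [ 5.149e+02 -5.000e-01] 19.2 6.5 32.2
pos [0.5265 0.0075 0.1138] yaw 25.9 F [-1.9  3.3 -0.3] M [0.76 0.29 0.03] q7 -0.75
carr [array([284.2, 296.8,  63.5,  65.1])]
```

```bash

python3 -m creep '[[[0.6,0,0,0.0005,0,0,7],[0.6,0,0,0.0005,0,0,7],[0.6,0,0,0.0005,0,0,7],[0.6,0,0,0,0,0,7],[0.6,0,0,0,0,0,7],[0.6,0,0,0,0,0,7],[0.6,0,0,0,0,0,7],[0.6,0,0,0,0,0,7],[0.6,0,0,0,0,0,7],[0.6,0,0,0,0,0,7]]]'
python3 -c "from h import *; look()"
```

```text
clock: 11.1
position: [0.5269, 0.0076, 0.1123]
tool_rot: [-3.141, 0.0, -0.776]
force: [1.3, 4.8, -1.1]
grip_width: 0.0169
finger_force: 1.8
19 z pct 5 25 50 75 90 97 [127.1 128.9 129.9 130.4 131.  131.3] xy [5.334e+02 5.000e-01] uv [284.5 269.5] rows 267 271
16 z pct 5 25 50 75 90 97 [127.5 128.5 129.2 129.9 130.5 130.6] xy [536.3  -2.2] uv [287.8 269.8] rows 268 271
20 z pct 5 25 50 75 90 97 [126.9 128.6 129.5 130.3 130.6 131.1] xy [532.1   2.3] uv [284.2 269.6] rows 267 271
rect [525.7  10.6] 7.1 47.5 41.5
pos [0.527  0.0074 0.1123] yaw -44.0 F [ 1.5  4.8 -0.6] M [ 1.14 -0.41 -0.05] q7 -1.69
carr [array([283.9, 292.6,  64.1,  69.3])]
```

```bash

python3 -m creep '[[[-1,0,0,0,0,0,0],[-1,0,0,0,0,0,0],[-1,0,0,0,0,0,0],[-1,0,0,0,0,0,0],[-1,0,0,-0.025,0,0,0],[-1,0,0,0,0,0,-8],[-1,0,0,0,0,0,-8],[-1,0,0,0,0,0,-8],[-1,0,0,0,0,0,-8],[-1,0,0,0,0,0,-8]]]'
python3 -m creep '[[[-1,0,0,0,0,0,-8],[-1,0,0,0,0,0,-8],[-1,0,0,0,0,0,-8],[-1,0,0,0,0,0,-8],[-1,0,0,0,0,0,-8],[-1,0,0,0,0,0,-8],[-1,0,0,0,0,0,-8],[-1,0,0,0,0,0,-8],[-1,0,0,0,0,0,-8],[-1,0,0,0,0,0,-8]]]'
python3 -m creep '[[[-1,0,0,0,0,0,-8],[-1,0,0,0,0,0,-8],[-1,0,0,0,0,0,-8],[-1,0,0,0,0,0,-8],[-1,0,0,0,0,0,-8],[-1,0,0,0,0,0,-8],[-1,0,0,0,0,0,-8],[-1,0,0,0,0,0,-8],[-1,0,0,0,0,0,0]]]'
python3 -c "
from h import *
f=look(); cv2.imwrite('pics/c3.png',cv2.resize(f['image'][215:335,220:340],(480,480))[:,:,::-1])"
```

```text
clock: 12.3
position: [0.5266, 0.007, 0.1374]
tool_rot: [3.141, -0.0, -0.068]
force: [-0.3, 0.2, -0.4]
grip_width: 0.085
finger_force: 0.0
clock: 13.3
position: [0.5266, 0.0069, 0.1374]
tool_rot: [3.141, 0.0, 1.328]
force: [-0.6, -0.6, 0.4]
grip_width: 0.0855
finger_force: 0.0
clock: 14.2
position: [0.5266, 0.0067, 0.1374]
tool_rot: [3.141, 0.0, 2.442]
force: [-0.0, 0.0, 0.3]
grip_width: 0.0854
finger_force: 0.0
25 z pct 5 25 50 75 90 97 [128.1 128.9 129.6 130.2 131.  131.1] xy [524.7  10.1] uv [278.5 269.2] rows 267 271
24 z pct 5 25 50 75 90 97 [127.2 129.1 129.6 130.  130.9 131.3] xy [526.8   7.4] uv [280.3 269.4] rows 267 271
21 z pct 5 25 50 75 90 97 [128.2 128.8 129.6 130.9 131.3 131.7] xy [527.    7.5] uv [280.4 269.2] rows 267 271
rect [527.5   7.5] 4.4 51.4 43.1
pos [0.5266 0.0069 0.1373] yaw 139.5 F [ 1.1 -0.4  0. ] M [ 0.01 -0.01 -0.03] q7 0.79
carr [array([284.6, 293.8,  61.1,  67.8])]
```

View pics/c3.png

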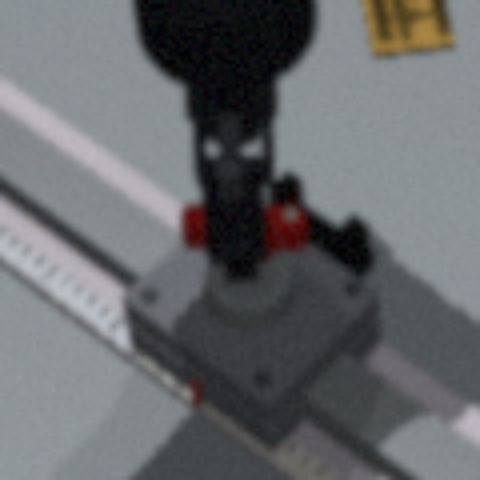

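The bar sits at yaw of about 133° between the open fingers, with the dot at (290,213) and carriage unmoved. I'll regrasp it and keep turning forward.

```bash

python3 -m creep '[[[-1,0,0,0.025,0,0,6],[0,0,0,0,0,0,0],[0.6,0,0,0,0,0,0],[0.6,0,0,0,0,0,0],[0.6,0,0,0,0,0,0],[0.6,0,0,0,0,0,0],[0.6,0,0,0,0,0,7],[0.6,0,0,0,0,0,7],[0.6,0,0,0,0,0,7],[0.6,0,0,0,0,0,7]]]'
python3 -m creep '[[[0.6,0,0,0,0,0,7],[0.6,0,0,0,0,0,7],[0.6,0,0,0.0005,0,0,7],[0.6,0,0,0.0005,0,0,7],[0.6,0,0,0.0005,0,0,7],[0.6,0,0,0.0005,0,0,7],[0.6,0,0,0.0005,0,0,7],[0.6,0,0,0.0005,0,0,7],[0.6,0,0,0,0,0,7],[0.6,0,0,0,0,0,7]]]'
python3 -m creep '[[[0.6,0,0,0,0,0,7],[0.6,0,0,0,0,0,7],[0.6,0,0,0,0,0,7],[0.6,0,0,0,0,0,7],[0.6,0,0,0,0,0,7],[0.6,0,0,0,0,0,7],[0.6,0,0,0,0,0,7],[0.6,0,0,0,0,0,7],[0.6,0,0,0,0,0,7],[0.6,0,0,0,0,0,7]]]'
python3 -c "from h import *; look()"
```

```text
clock: 15.4
position: [0.527, 0.0075, 0.1127]
tool_rot: [3.141, -0.0, 1.841]
force: [0.8, 1.8, -0.4]
grip_width: 0.0177
finger_force: 0.9
clock: 16.4
position: [0.5262, 0.0077, 0.1096]
tool_rot: [-3.14, -0.0, 0.62]
force: [-4.3, 2.4, 3.0]
grip_width: 0.0171
finger_force: 2.5
clock: 17.4
position: [0.5266, 0.008, 0.1094]
tool_rot: [-3.14, 0.001, -0.602]
force: [0.8, 3.8, -1.5]
grip_width: 0.017
finger_force: 1.4
23 z pct 5 25 50 75 90 97 [125.3 126.1 127.6 128.2 128.8 130.1] xy [527.7   6.9] uv [280.9 270. ] rows 267 273
27 z pct 5 25 50 75 90 97 [124.4 125.7 126.6 127.8 128.2 129. ] xy [528.8   6.4] uv [281.6 270. ] rows 267 273
24 z pct 5 25 50 75 90 97 [123.9 125.9 126.5 127.3 128.1 128.6] xy [522.   10.6] uv [277.4 270.8] rows 268 273
rect [529.5   7.6] 7.8 47.8 57.4
pos [0.5267 0.0079 0.1093] yaw -34.0 F [2.1 4.3 0.4] M [ 1.11 -0.15 -0.  ] q7 -1.52
carr [array([283.8, 294.1,  62.7,  73.9])]
```

```bash

python3 -m creep '[[[-1,0,0,0,0,0,0],[-1,0,0,0,0,0,0],[-1,0,0,0,0,0,0],[-1,0,0,0,0,0,0],[-1,0,0,-0.025,0,0,0],[-1,0,0,0,0,0,-8],[-1,0,0,0,0,0,-8],[-1,0,0,0,0,0,-8],[-1,0,0,0,0,0,-8],[-1,0,0,0,0,0,-8]]]'
python3 -m creep '[[[-1,0,0,0,0,0,-8],[-1,0,0,0,0,0,-8],[-1,0,0,0,0,0,-8],[-1,0,0,0,0,0,-8],[-1,0,0,0,0,0,-8],[-1,0,0,0,0,0,-8],[-1,0,0,0,0,0,-8],[-1,0,0,0,0,0,-8],[-1,0,0,0,0,0,-8],[-1,0,0,0,0,0,-8]]]'
python3 -m creep '[[[-1,0,0,0,0,0,-8],[-1,0,0,0,0,0,-8],[-1,0,0,0,0,0,-8],[-1,0,0,0,0,0,-8],[-1,0,0,0,0,0,-8],[-1,0,0,0,0,0,-8],[-1,0,0,0,0,0,-8],[-1,0,0,0,0,0,0]]]'
python3 -c "from h import *; look()"
```

```text
clock: 18.6
position: [0.5266, 0.007, 0.1344]
tool_rot: [3.141, -0.0, 0.107]
force: [0.2, -0.2, -0.9]
grip_width: 0.0856
finger_force: 0.0
clock: 19.6
position: [0.5266, 0.0069, 0.1344]
tool_rot: [3.141, 0.0, 1.503]
force: [-0.4, -0.1, 0.7]
grip_width: 0.0856
finger_force: 0.0
clock: 20.4
position: [0.5266, 0.0067, 0.1344]
tool_rot: [3.141, 0.0, 2.476]
force: [0.4, -0.6, -0.4]
grip_width: 0.0853
finger_force: 0.0
26 z pct 5 25 50 75 90 97 [124.7 126.1 126.6 127.5 128.2 128.8] xy [531.2   4.4] uv [283.2 269.9] rows 267 273
21 z pct 5 25 50 75 90 97 [124.8 125.7 126.6 128.  128.4 128.9] xy [536.1   1. ] uv [286.3 269.6] rows 267 273
19 z pct 5 25 50 75 90 97 [124.6 125.3 126.6 127.6 128.2 128.7] xy [531.3   4.6] uv [283.2 269.9] rows 267 273
rect [529.8   7.6] 5.2 43.7 51.7
pos [0.5266 0.0069 0.1343] yaw 141.5 F [ 0.4  0.2 -0.2] M [-0.04  0.01  0.06] q7 0.84
carr [array([284.4, 293. ,  61.6,  69.3])]
```

```bash

python3 -m creep '[[[-1,0,0,0.025,0,0,0],[0,0,0,0,0,0,0],[0.6,0,0,0,0,0,0],[0.6,0,0,0,0,0,0],[0.6,0,0,0,0,0,0],[0.6,0,0,0,0,0,0],[0.6,0,0,0,0,0,7],[0.6,0,0,0,0,0,7],[0.6,0,0,0.0005,0,0,7],[0.6,0,0,0.0005,0,0,7]]]'
python3 -m creep '[[[0.6,0,0,0.0005,0,0,7],[0.6,0,0,0.0005,0,0,7],[0.6,0,0,0,0,0,7],[0.6,0,0,0,0,0,7],[0.6,0,0,0,0,0,7],[0.6,0,0,0,0,0,7],[0.6,0,0,0,0,0,6],[0.6,0,0,0,0,0,0]]]'
python3 -c "from h import *; look()"
```

```text
clock: 21.6
position: [0.5272, 0.0076, 0.1089]
tool_rot: [3.14, -0.0, 1.98]
force: [2.9, 2.7, 2.1]
grip_width: 0.0171
finger_force: 1.4
clock: 22.4
position: [0.5267, 0.0074, 0.1075]
tool_rot: [3.141, -0.0, 1.146]
force: [0.6, -0.5, 0.4]
grip_width: 0.017
finger_force: 0.1
39 z pct 5 25 50 75 90 97 [123.7 125.2 126.1 126.9 127.5 128.1] xy [524.8  -2.1] uv [283.  274.2] rows 263 281
49 z pct 5 25 50 75 90 97 [124.4 125.1 126.  127.1 127.9 128.2] xy [524.6  -3.5] uv [283.3 274.6] rows 263 281
39 z pct 5 25 50 75 90 97 [123.8 125.4 125.9 126.9 127.8 128.1] xy [524.7  -2.5] uv [283.  274.3] rows 263 280
rect [525.8   2.8] 42.3 5.6 70.0
pos [0.5266 0.0071 0.1074] yaw 65.9 F [ 0.9 -0.5 -0.5] M [ 0.   -0.06  0.02] q7 -0.16
carr [array([282.2, 293.6,  59.7,  65.7])]
```

```bash

python3 -m creep '[[[0.7,0,0,0,0,0,0],[1,0,0,0,0,0,0],[1,0,0,0,0,0,0],[1,0,0,0,0,0,0],[1,0,0,0,0,0,0],[1,0,0,0,0,0,0]]]' 40
python3 -c "
from h import *
f=look(); cv2.imwrite('pics/c4.png',cv2.resize(f['image'][215:335,220:340],(480,480))[:,:,::-1])
o=observe(); print(o['finger_force'],o['grip_width'])"
```

```text
clock: 23.2
position: [0.5265, 0.0071, 0.1073]
tool_rot: [-3.142, 0.0, 1.148]
force: [-1.6, 0.5, 3.5]
grip_width: 0.0133
finger_force: 40.9
34 z pct 5 25 50 75 90 97 [123.9 125.  125.4 126.2 127.1 127.5] xy [523.1  -3.5] uv [282.8 275.2] rows 263 281
43 z pct 5 25 50 75 90 97 [124.  125.  125.6 126.5 126.9 127.5] xy [523.4  -2.8] uv [282.6 274.9] rows 263 282
39 z pct 5 25 50 75 90 97 [123.7 124.7 125.5 126.8 127.6 128.7] xy [522.2  -4.9] uv [282.9 275.8] rows 263 282
rect [520.3  -7.5] 21.0 7.0 66.9
pos [0.5265 0.0071 0.1073] yaw 65.7 F [-2.1  1.6  4.7] M [0.24 0.49 0.04] q7 -0.16
carr [array([285.4, 297.4,  62.2,  67.4])]
40.93600630760193 0.013134793464675514
```

View pics/c4.png

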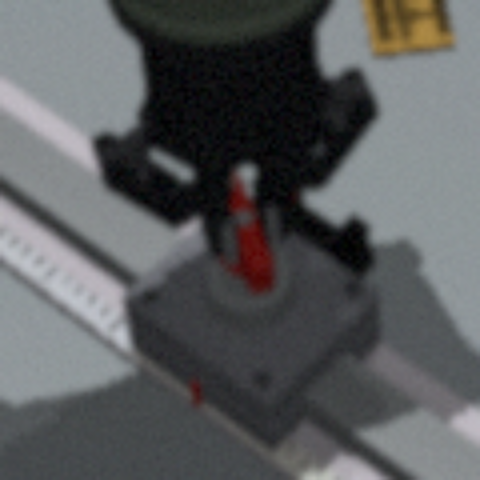

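The gripper is closed on the bar, with the dot at the far end (245,180) as it was just after the drop. The head is about 10 mm lower than at the start, and the carriage hasn't moved (red pointer still at (196,392)).

```bash
python3 -c "
from workcell import *
print(job_done())"
```

```text
the job is handed in; nothing more can be done
None
```

I handed the job in at about 23 s: the screw dropped into the thread start (about 3.7 mm), then went forward about one turn to about 10 mm below where it stood, and the gripper holds the bar head at 41 N with the carriage and other things unmoved as far as I could see; no verdict was returned.

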